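# Spray fixative on both ends of a slide carrier

### The arm

A 7-joint arm with a two-finger parallel gripper is mounted at the origin on the work surface. World frame = base frame: x ahead of the robot, y to its left, z up, the work surface at z = 0. Lengths are in m, angles in rad, forces in N, time in s.
With the tool pointing down it reaches from about 0.425 to 0.975 m from the base axis. Payload 16.7 kg.
Tool frame: the origin (TCP) lies midway between the tips of the shut fingers; the grasp point (between the pads) lies 19 mm behind it (env.grasp_offset is the distance from the TCP to the grasp point, in m); z points along the fingers, y is the line along which they close (so a half turn about z gives the same grasp; the last joint's range is limited). The gripper opens to 85 mm and grips with 20 to 120 N. Pads are 22 mm wide; open, the fingers measure 114 mm over their backs; the gripper's body (76 mm by 85 mm) begins 54 mm behind the grasp point. The pads swing forward as they close: fully open they stand 13 mm farther back than shut.
Start: joints at [-1.31, 0.426, 0.074, 1.606, -0.034, 1.111, -0.067], TCP at [0.269, 0.619, 0.231] pointing down, gripper open.
Joint ranges: [-2.85, 2.85], [-0.5, 2.14], [-1.23, 1.37], [0.21, 2.46], [-1.02, 4.16], [0.16, 2.05], [-2.73, 2.73]. Speed limits (rad/s): [1.89, 1.89, 2.39, 2.39, 3.01, 3.01, 3.01].

### API

Orientations are given as a rotation vector (axis times angle).
In Python, from rig import env gives the robot as it stands. Calls block until the motion is done:
- env.movep(position, orientation): joint-space move of the TCP to a pose.
- env.line_to(position, frame=None, rate=0.15): straight line of the TCP; frame=None keeps the orientation; rate is the mean speed in m/s.
- env.movej(angles): joint-space move.
- env.open_gripper() and env.close_gripper(): open the fingers fully, or close them until they stop; the grip force is fixed at half the most.
- env.sleep(seconds).
- env.ik(position, orientation): joint angles nearest the present ones, or None.
- env.state(): the state.
- env.get_image(name): name is "scene" or "top"; returns the picture (400x640x3 uint8, blue, green, red); there is no depth.
- env.get_calibration(name): a dict with "fx", "fy", "cx", "cy" (pixels), "k1" (the pictures are not rectified: a ray, as slopes to the right and down, at radius r is drawn at 1 + k1 r^2 times it, then the intrinsics apply), "T" (4x4, takes a point from camera to world coordinates). Camera axes: x right, y down, z forward; pixel columns grow to the right and rows downward; lengths in m; the calibration is good to about 2 mm. A picture is of the moment at which its call begins. get_calibration takes no time and is no camera call.
A pose or a line that the arm cannot do raises env.MotionError and nothing moves.
- env.job_done(): hands the job in; it is judged then, once.
The state is a dict: "time": time; "joints": joint angles; "joint_velocities": joint speeds; "tau": joint torques, N m; "tool_pos": TCP position; "tool_rot": TCP orientation; "ft_force": force on the tool from outside, world axes, zero at the start; "moment": the same for the moment, N m; "opening": opening from 0.0 (shut) to 1.0 (fully open); "gripper_force": force on a finger pad.
Only numpy, scipy, OpenCV 4.12 (cv2) and the standard library are available. Lean on these libraries where they do the work, as an engineer would, in place of code of your own. Each camera call takes 0.05 s, during which the arm holds its last target. There are 200 camera calls.

### The job

Fix the two glass slides on the ends of the white slide carrier with the spray canister: press the canister's nozzle cap fully down and let it spring back, then draw the carrier out of its slot, turn it end for end, put it back fully home and let go of it, and press the cap fully down and release it once more. Spray only while the carrier sits fully home in its slot, and leave everything else on the bench where it is.

Things in the scene. Friction and masses are not known exactly. Their poses are not given: they have to be found in the camera images.
- station: Grey spraying station fixed to the bench: foot plate 300 x 100 x 12 mm with a pedestal holding the carrier's slot, and a 54 mm thick bare-metal spray canister in a black collar. Origin on the bench under the slot's middle; +x runs along the slot to the canister, whose upright axis is at x = +165 mm; z up.
- slot (a point): Centre of the slot's floor, 65 mm above the bench; axes as the station's. The slot, open at the top, is 125 mm long (x) by 34 mm wide (y); upright walls 28 mm high, above them a flared lead-in up to 103 mm above the bench, about 150 x 54 mm outside.
- cap (a joint): Travel in m of the canister's white sprung nozzle cap: 0 = up, 0.010 = fully down (hard stop). It moves straight down; the spring pushes back with 2 N at the start and 5.5 N at the bottom and returns the cap by itself.
- cap_top (a point): Centre of the cap's flat top, 152 mm above the bench when the cap is up; moves with it. The cap is a 34 mm thick cylinder, 24 mm tall, on the canister's axis, with a short nozzle pointing at the slot.
- carrier: Loose white slide carrier, 0.13 to 0.25 kg, a glass slide upright on each end face. Origin: centre of underside; x along its length, z up. Base 120 (x) x 30 (y) x 40 mm tall; on its middle a grip plate 70 x 16 (y) mm from 40 up to 86 mm; at each end an upright 8 x 30 mm, to 86 mm. Only its +x end has a round stud on top. Starts fully home in the slot, stud end towards the canister.
- stud (a point): Top of the 12 mm thick, 10 mm tall round stud at the carrier's +x end: 54 mm from the middle, 96 mm above its underside.
- rack: Bystander: black 138 x 50 mm tube rack with orange-capped tubes, 92 mm tall. Origin at the centre of its underside.
- pot: Bystander: clear specimen pot, 42 mm across, 55 mm tall. Origin at the centre of its underside.
- dish: Bystander: flat glass dish, 86 mm across, 18 mm tall. Origin at the centre of its underside.
- forceps: Bystander: steel forceps, 165 mm long, 8 mm thick, lying flat.
- bin: Bystander: open yellow sharps bin, 150 x 120 x 110 mm. Origin at the centre of its underside.
- beaker: Bystander: glass beaker, 80 mm across, 95 mm tall. Origin at the centre of its underside.
- bottle: Bystander: white bottle, 66 mm across, 170 mm tall, loose (not the spray canister). Origin at the centre of its underside.
Not all that is in view belongs to the job. Leave any orange or purple look-alike of the carrier alone.

How it is judged:
On the way, in this order (a step that is already met when the one before it is completed fails the run):
1. the cap is pressed fully down (beyond 7.5 mm) with the carrier home, stud end towards the canister (value of joint cap above 0.0075 m and z of carrier in the frame of station below 0.07 m and x of carrier in the frame of station between -0.008 and 0.008 m and y of carrier in the frame of station between -0.006 and 0.006 m and angle between carrier's own z axis and vertical below 0.08 rad and x of stud in the frame of station above 0.04 m), for 0.05 s.
2. the cap is back up (value of joint cap below 0.002 m), for 0.05 s.
3. the carrier is drawn out of the slot (underside more than 30 mm above the slot's floor) (z of carrier in the frame of station above 0.095 m), for 0.05 s.
4. the carrier is fully home again, turned end for end, and let go of (z of carrier in the frame of station below 0.07 m and x of carrier in the frame of station between -0.008 and 0.008 m and y of carrier in the frame of station between -0.006 and 0.006 m and angle between carrier's own z axis and vertical below 0.08 rad and x of stud in the frame of station below -0.04 m and contact force between the fingers and carrier below 0.1 N), for 0.2 s.
5. the cap is pressed fully down again (beyond 7.5 mm) with the turned carrier home (value of joint cap above 0.0075 m and z of carrier in the frame of station below 0.07 m and x of carrier in the frame of station between -0.008 and 0.008 m and y of carrier in the frame of station between -0.006 and 0.006 m and angle between carrier's own z axis and vertical below 0.08 rad and x of stud in the frame of station below -0.04 m), for 0.05 s.
At the end, for the whole second after the job is handed in: The carrier stands upright (within 0.08 rad) and at rest in the slot, its underside within 5 mm of the slot's floor, its stud end away from the canister, and the cap is back up (within 2 mm) (z of carrier in the frame of station below 0.07 m and x of carrier in the frame of station between -0.008 and 0.008 m and y of carrier in the frame of station between -0.006 and 0.006 m and angle between carrier's own z axis and vertical below 0.08 rad and x of stud in the frame of station below -0.04 m and value of joint cap below 0.002 m and linear speed of carrier below 0.02 m/s); the robot touches nothing.
It fails at once if the cap is pressed (beyond 5 mm) while the carrier is not fully home (value of joint cap above 0.005 m and not (z of carrier in the frame of station below 0.07 m and x of carrier in the frame of station between -0.008 and 0.008 m and y of carrier in the frame of station between -0.006 and 0.006 m and angle between carrier's own z axis and vertical below 0.08 rad)).
It fails at once if a bystander is moved more than 40 mm (distance of any of rack, pot, dish, forceps, bin, beaker, bottle from where it was at the start of the episode above 0.04 m).
It also fails if it takes over 58 s, if anything falls off the work surface, if the arm or the gripper's body presses on something with over 40 N, if the wrist force passes 120 N, or if a joint passes its speed limit or range.

## Working session

There is one attempt and no reset: what is moved stays moved. The work goes in short steps, each a Python script; the robot and the scene stay as the last script left them, time stands still between calls to the robot, and variables do not carry over. Pictures are saved under pics/ and viewed, at most 13 in all, crops included, and the job is handed in when it is done.

```bash
mkdir -p pics; ls; python3 - <<'E'
from rig import env
import cv2
for n in("scene","top"):
    cv2.imwrite(f"pics/{n}0.png",env.get_image(n)); c=env.get_calibration(n); print(n,c)
s=env.state();print(s["time"],s["tool_pos"],s["tool_rot"],s["ft_force"],env.grasp_offset)
E
```

```text
pics
scene {'fx': 488.97390169336217, 'fy': 488.97390169336217, 'cx': 319.5083628746448, 'cy': 202.6074602462386, 'k1': 0.014647071910299736, 'T': array([[ 0.14753804,  0.55184754, -0.82079036,  1.80461488],
       [ 0.98871144, -0.10420619,  0.10766039, -0.16067993],
       [-0.02611931, -0.82740882, -0.56099236,  0.96974723],
       [ 0.        ,  0.        ,  0.        ,  1.        ]])}
top {'fx': 404.3625988422341, 'fy': 404.3625988422341, 'cx': 311.65302082963126, 'cy': 195.90510439649546, 'k1': -0.06698780221687577, 'T': array([[ 0.0177945 , -0.98664057,  0.16193746,  0.38296614],
       [-0.99978533, -0.01927794, -0.00759375,  0.01667526],
       [ 0.01061412, -0.16176757, -0.9867718 ,  1.3127659 ],
       [ 0.        ,  0.        ,  0.        ,  1.        ]])}
0.1 [0.26882182 0.61877323 0.23068539] [-6.39212623e-01 -3.07572749e+00  1.77546990e-03] [ 0.13069301 -0.5076342  -0.82416233] 0.0187
```

View pics/scene0.png

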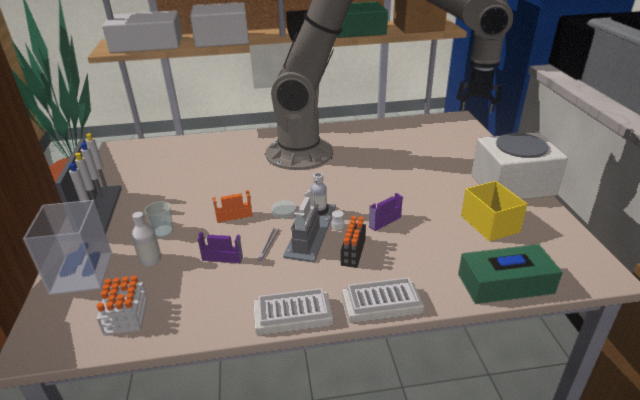

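View pics/top0.png

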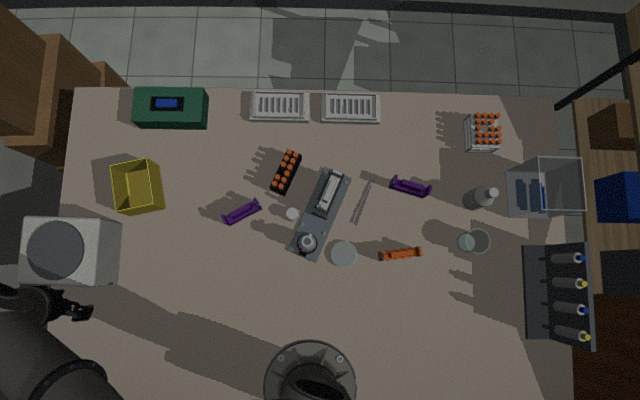

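The white carrier is in the station slot near top (328,193), with the canister near (308,242). The look-alikes are purple at (242,212) and (410,187), and orange at (400,254). Only the one in the slot is white, so I'll confirm that in an enlarged crop.

```bash
python3 - <<'E'
import cv2
a=cv2.imread("pics/top0.png")[155:275,270:370]; b=cv2.imread("pics/scene0.png")[165:265,270:370]
a=cv2.resize(a,None,fx=5,fy=5,interpolation=cv2.INTER_CUBIC);b=cv2.resize(b,None,fx=3,fy=3,interpolation=cv2.INTER_CUBIC)
import numpy as np
c=np.zeros((600,800,3),np.uint8);c[:,:500]=a;c[:300,500:]=b
cv2.imwrite("pics/crop1.png",cv2.convertScaleAbs(c,alpha=1.4))
E
```

```text
(no output)
```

View pics/crop1.png

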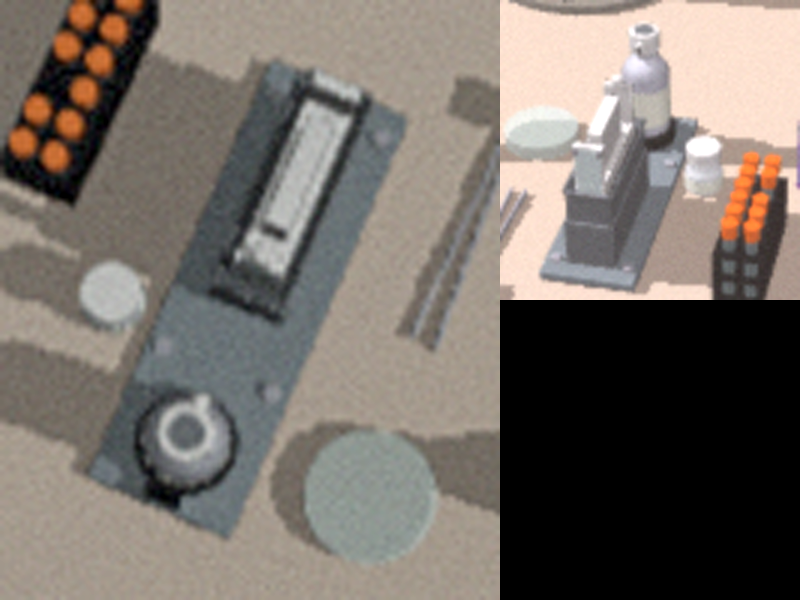

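```bash
cat > h.py <<'E'
import numpy as np, cv2
from rig import env
from scipy.optimize import least_squares
from scipy.spatial.transform import Rotation as R
def proj(n,P):
    c=env.get_calibration(n);T=np.linalg.inv(c["T"]);p=np.atleast_2d(P)@T[:3,:3].T+T[:3,3]
    s=p[:,:2]/p[:,2:];s=s*(1+c["k1"]*(s**2).sum(1,keepdims=True))
    return s*[c["fx"],c["fy"]]+[c["cx"],c["cy"]]
def unproj(n,uv,z):
    f=lambda q:(proj(n,[q[0],q[1],z])[0]-uv)
    return np.r_[least_squares(f,[.6,0]).x,z]
def st(q,P):  # station -> world, q=(x,y,yaw)
    P=np.atleast_2d(np.asarray(P,float));c,s=np.cos(q[2]),np.sin(q[2])
    return P@np.array([[c,-s,0],[s,c,0],[0,0,1]]).T+[q[0],q[1],0]
E
python3 - <<'E'
from h import *
t=lambda x,y:((np.array([x,y])+.5)/5-.5+[270,155])
s=lambda x,y:((np.array([x-500,y])+.5)/3-.5+[270,165])
cap=unproj("top",t(185,433),.152);cap2=unproj("scene",s(644,31),.152)
F=[unproj("top",t(*p),.012) for p in[(272,62),(407,118),(230,538),(90,472)]]
rim=[unproj("top",t(*p),.103) for p in[(212,292),(280,318)]]
print("cap",cap,cap2);print("foot",np.array(F),[np.linalg.norm(F[i]-F[(i+1)%4]) for i in range(4)])
e=(F[0]+F[1])/2;n=(F[2]+F[3])/2;d=n-e;print("yaw",np.arctan2(d[1],d[0]),np.arctan2(*(F[3]-F[0])[1::-1]),np.arctan2(*(F[2]-F[1])[1::-1]))
rm=(rim[0]+rim[1])/2;print("rim",rm,np.linalg.norm(rim[0]-rim[1]),"rim-cap dist (exp .09)",np.linalg.norm((rm-cap)[:2]))
# joint fit
obs=[("top",t(185,433),(.165,0,.152)),("scene",s(644,31),(.165,0,.152)),("top",t(212,292),(.075,-.027,.103)),("top",t(280,318),(.075,.027,.103))]
def f(v):
    r=[proj(n,st(v[:3],P))[0]-uv for n,uv,P in obs]
    r+=[proj("top",st(v[:3],P))[0]-proj("top",q)[0] for P,q in zip([(v[3],-.05,.012),(v[3],.05,.012),(v[3]+.3,.05,.012),(v[3]+.3,-.05,.012)],F)]
    return np.ravel(r)
for y0 in(2.8,):
    r=least_squares(f,[.62,0,y0,-.09]);print(r.x,np.round(r.fun.reshape(-1,2),1))
q=r.x
print("slot",st(q,(0,0,.065)),"cap",st(q,(.165,0,.152)))
# overlay
for n,o,k in(("top",(270,155),5),("scene",(270,165),6)):
    im=cv2.imread(f"pics/{n}0.png")[o[1]:o[1]+(120 if k==5 else 100),o[0]:o[0]+100];im=cv2.resize(im,None,fx=k,fy=k,interpolation=cv2.INTER_CUBIC)
    def box(x0,x1,y,z,col):
        p=proj(n,st(q,[(x0,-y,z),(x1,-y,z),(x1,y,z),(x0,y,z)]));cv2.polylines(im,[np.int32((p-o+.5)*k-.5)],True,col,1)
    box(q[3],q[3]+.3,.05,.012,(0,0,255));box(-.075,.075,.027,.103,(0,255,255));box(-.06,-.052,.015,.151,(0,255,0));box(.052,.06,.015,.151,(0,255,0));box(-.035,.035,.008,.151,(255,0,0))
    a=np.linspace(0,6.28,30);p=proj(n,st(q,np.c_[.165+.017*np.cos(a),.017*np.sin(a),0*a+.152]));cv2.polylines(im,[np.int32((p-o+.5)*k-.5)],True,(255,0,255),1)
    cv2.imwrite(f"pics/ov_{n}.png",im)
a=cv2.imread("pics/ov_top.png");b=cv2.imread("pics/ov_scene.png")[:,100:400];c=np.zeros((600,800,3),np.uint8);c[:,:500]=a;c[:,500:]=b;cv2.imwrite("pics/ov.png",c)
E
```

```text
cap [0.44198557 0.01985046 0.152     ] [0.4488054  0.01397632 0.152     ]
foot [[ 0.69390473 -0.03236686  0.012     ]
 [ 0.6579707  -0.1217001   0.012     ]
 [ 0.38304152 -0.00968919  0.012     ]
 [ 0.42313062  0.08041346  0.012     ]] [np.float64(0.09628957193660768), np.float64(0.29687117744873975), np.float64(0.09861856800511554), np.float64(0.2933223832809992)]
yaw 2.750844807250791 2.7469344344860596 2.7547084352366946
rim [ 0.52188044 -0.01518978  0.103     ] 0.04379848877638627 rim-cap dist (exp .09) 0.08724109255122517
[ 0.59329883 -0.04371436  2.75202494 -0.09172237] [[ 0.3  0.5]
 [ 1.1 -1.4]
 [-1.4 -1.6]
 [ 1.5  0.3]
 [-0.  -1. ]
 [ 0.9 -0.3]
 [ 0.4  0.5]
 [-0.4  1.1]]
slot [[ 0.59329883 -0.04371436  0.065     ]] cap [[0.44066173 0.01895076 0.152     ]]
```

View pics/ov.png

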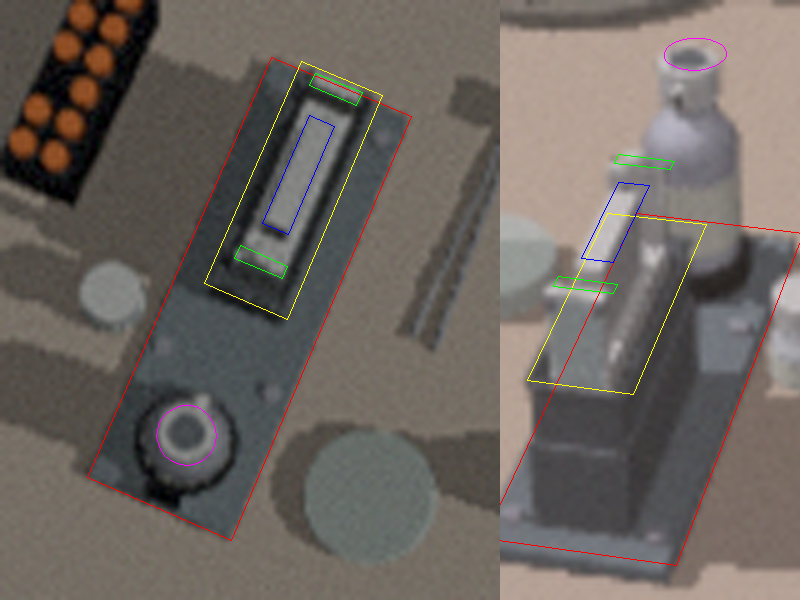

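The top overlay fits to about 2 mm: cap at (307,242), slot centre at about (330,190), stud end towards the canister. Next I'll check IK for both grasp yaws, then press the cap.

```bash
cat >> h.py <<'E'
Q=np.array([.5935,-.0433,2.752])
def ori(yaw): # tool down, tool y along (-sin yaw, cos yaw)
    y=np.array([-np.sin(yaw),np.cos(yaw),0]);z=np.array([0,0,-1.]);return R.from_matrix(np.c_[np.cross(y,z),y,z]).as_rotvec()
E
python3 - <<'E'
from h import *
s=env.state();print(R.from_rotvec(s["tool_rot"]).as_matrix().round(2))
slot=st(Q,(0,0,0))[0][:2];cap=st(Q,(.165,0,0))[0][:2]
for y in(Q[2],Q[2]+np.pi):
  for p in([*cap,.19],[*slot,.2],[*slot,.111]):
    j=env.ik(p,ori(y));print(np.round(y,2),p,None if j is None else np.round(j,2))
E
```

```text
[[-0.92  0.4  -0.  ]
 [ 0.4   0.92 -0.  ]
 [-0.   -0.   -1.  ]]
2.75 [np.float64(0.44086446450191497), np.float64(0.01936891815894714), 0.19] [-0.97  0.09  0.85  2.19 -0.09  0.89 -2.03]
2.75 [np.float64(0.5935), np.float64(-0.0433), 0.2] [-0.79  0.51  1.03  1.86 -0.5   1.06 -1.52]
2.75 [np.float64(0.5935), np.float64(-0.0433), 0.111] [-0.75  0.65  0.99  1.93 -0.68  0.94 -1.37]
5.89 [np.float64(0.44086446450191497), np.float64(0.01936891815894714), 0.19] [-0.72  0.08  0.57  2.18 -0.06  0.9   1.06]
5.89 [np.float64(0.5935), np.float64(-0.0433), 0.2] [-0.52  0.38  0.62  1.85 -0.26  1.    1.39]
5.89 [np.float64(0.5935), np.float64(-0.0433), 0.111] [-0.43  0.48  0.51  1.92 -0.31  0.83  1.43]
```

```bash
cat >> h.py <<'E'
slot=st(Q,(0,0,0))[0][:2];cap=st(Q,(.165,0,0))[0][:2]
def press(xy):
    env.line_to([*xy,.158],rate=.1);f0=env.state()["ft_force"]
    for z in(.1465,.1435,.1428):
        env.line_to([*xy,z],rate=.04);s=env.state();print(z,s["tool_pos"].round(4),(s["ft_force"]-f0).round(1))
        if abs((s["ft_force"]-f0)[2])>12:break
    env.sleep(.15);s=env.state();print("hold",s["tool_pos"].round(4),(s["ft_force"]-f0).round(1))
    env.line_to([*xy,.2],rate=.1)
E
python3 - <<'E'
from h import *
env.close_gripper();env.movep([*cap,.21],ori(Q[2]));s=env.state();print(s["time"],s["tool_pos"],cap,s["joints"].round(2))
cv2.imwrite("pics/t1.png",env.get_image("top"));a=env.get_image("scene")
a=cv2.resize(a[130:230,270:370],None,fx=4,fy=4);b=cv2.resize(cv2.imread("pics/t1.png")[180:280,260:360],None,fx=4,fy=4);cv2.imwrite("pics/c2.png",np.hstack([b,a]))
E
```

```text
3.1 [0.44114369 0.01992198 0.21012164] [0.44086446 0.01936892] [-0.98  0.05  0.84  2.16 -0.05  0.94 -2.08]
```

View pics/c2.png

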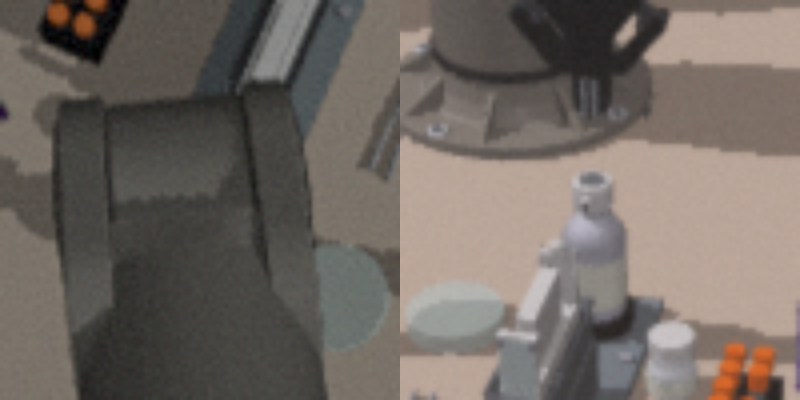

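The shut fingertips are at crop (591,112), directly above the cap at (593,182). I'll press now.

```bash
python3 - <<'E'
from h import *
press(cap);print(env.state()["time"])
E
```

```text
0.1465 [0.4413 0.0196 0.1466] [2.1 2.8 4.1]
0.1435 [0.4412 0.0195 0.1437] [1.8 2.6 5.1]
0.1428 [0.4412 0.0195 0.1431] [1.9 3.2 5.3]
hold [0.4412 0.0195 0.143 ] [3.2 2.9 5.4]
5.6833
```

Force was 5.4 N at about 9 mm of travel, so it was fully pressed and has been released. Now I'll grasp the carrier.

```bash
python3 - <<'E'
from h import *
env.open_gripper();env.movep([*slot,.2],ori(Q[2]));f0=env.state()["ft_force"]
env.line_to([*slot,.113],rate=.1);print((env.state()["ft_force"]-f0).round(1));env.close_gripper();env.sleep(.1);s=env.state()
print(s["time"],s["tool_pos"].round(4),s["joints"].round(3),(s["ft_force"]-f0).round(1),s["moment"].round(2),s["opening"],s["gripper_force"])
cv2.imwrite("pics/s3.png",cv2.resize(env.get_image("scene")[160:260,260:380],None,fx=5,fy=5,interpolation=cv2.INTER_CUBIC))
E
```

```text
[0.2 0.7 1.2]
8.925 [ 0.5935 -0.0433  0.113 ] [-0.684  0.593  0.885  1.929 -0.585  0.9   -1.462] [0.4 1.  1.4] [0.06 0.04 0.  ] 0.18161573059537592 60.51204800605774
```

View pics/s3.png

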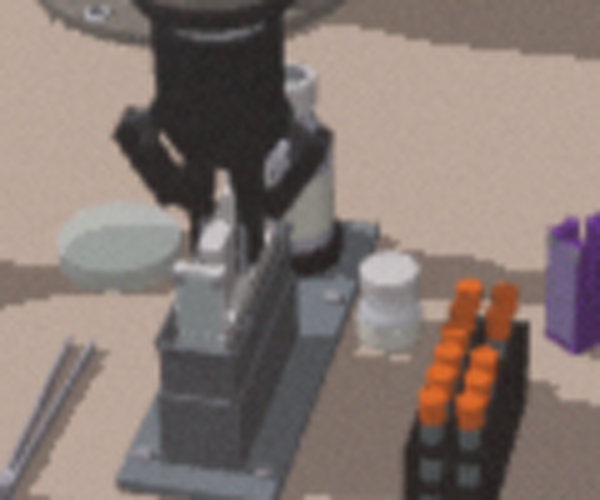

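```bash
python3 - <<'E'
from h import *
env.line_to([*slot,.19],rate=.1);j=np.array(env.state()["joints"]);print(j.round(2))
j[6]+=np.pi;env.movej(j);env.movep([*slot,.18],ori(Q[2]+np.pi));env.sleep(.2)
s=env.state();print(s["time"],s["tool_pos"].round(4),s["joints"].round(2),s["opening"])
a=env.get_image("scene")[130:250,260:340];b=env.get_image("top")[155:275,290:370];cv2.imwrite("pics/c4.png",cv2.resize(np.hstack([b,a]),None,fx=5,fy=5,interpolation=cv2.INTER_CUBIC))
E
```

```text
[-0.76  0.5   0.98  1.87 -0.49  1.03 -1.54]
13.1 [ 0.5936 -0.0434  0.1802] [-0.75  0.51  0.97  1.88 -0.5   1.01  1.62] 0.1813707582498391
```

View pics/c4.png

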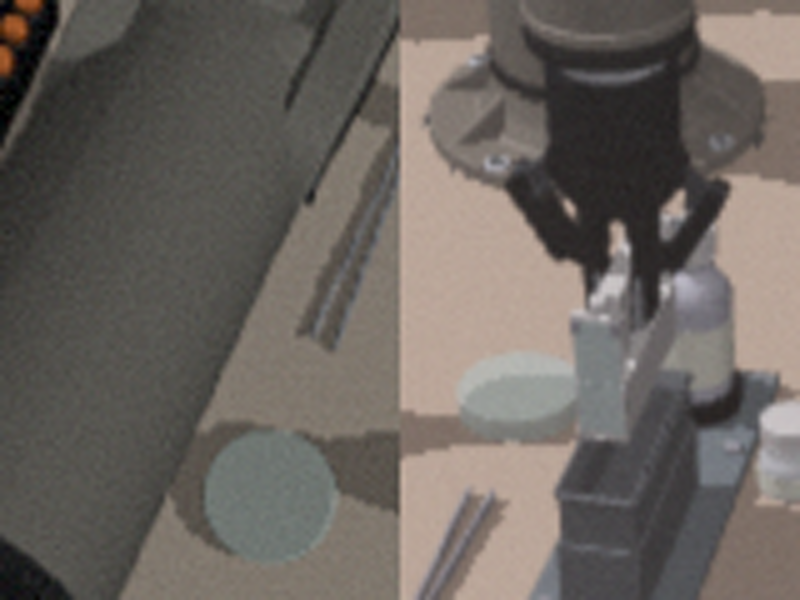

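The carrier is lifted and turned, with its stud end now towards the camera at crop (600,300), and it sits over the slot. I'll lower it while watching the forces.

```bash
python3 - <<'E'
from h import *
p=np.array(slot);s=env.state();f0=s["ft_force"];z=.152
env.line_to([*p,z],rate=.1);n=0
ux=np.array([np.cos(Q[2]),np.sin(Q[2])]);uy=np.array([-ux[1],ux[0]])
while z>.1135 and n<25:
    n+=1;zn=max(z-.005,.1132);env.line_to([*p,zn],rate=.05);s=env.state();f=s["ft_force"]-f0
    print(round(zn,4),s["tool_pos"].round(4),"fx,fy,fz",round(f[:2]@ux,1),round(f[:2]@uy,1),round(f[2],1));z=zn
    l=np.hypot(*f[:2])
    if l>6: p=p+f[:2]/l*min(.0015,l*1e-4)
    if f[2]>25: print("jam");break
s=env.state();print(s["time"],s["opening"],(p-slot).round(4))
E
```

```text
0.147 [ 0.594  -0.0435  0.1472] fx,fy,fz -3.4 0.8 -0.4
0.142 [ 0.5958 -0.0439  0.1431] fx,fy,fz -11.5 0.0 2.8
0.137 [ 0.5983 -0.0448  0.1394] fx,fy,fz -14.2 -0.3 17.5
0.132 [ 0.6007 -0.046   0.1352] fx,fy,fz -20.0 1.0 22.3
0.127 [ 0.6029 -0.0469  0.1306] fx,fy,fz -22.0 1.7 24.8
0.122 [ 0.6048 -0.0478  0.1258] fx,fy,fz -25.5 0.6 24.0
0.117 [ 0.6063 -0.0484  0.1213] fx,fy,fz -18.9 0.5 32.5
jam
15.4083 0.18140271602198055 [ 0.0078 -0.0035]
```

```bash
python3 - <<'E'
from h import *
s=env.state();print(s["tool_pos"].round(4),R.from_rotvec(s["tool_rot"]).as_matrix().round(3)[:,2],s["moment"].round(2))
a=env.get_image("scene")[150:250,260:360];cv2.imwrite("pics/c5.png",cv2.resize(a,None,fx=6,fy=6,interpolation=cv2.INTER_CUBIC))
E
```

```text
[ 0.6063 -0.0484  0.1213] [ 0.013 -0.002 -1.   ] [-1.91 -4.4  -0.01]
```

View pics/c5.png

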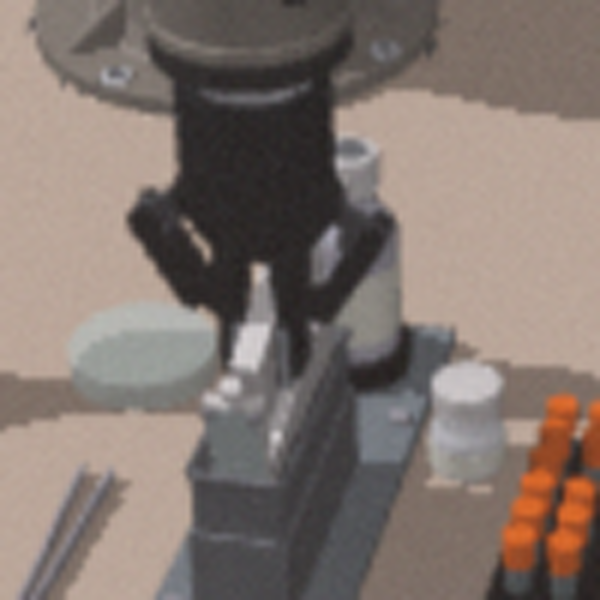

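The carrier pitched in the grip: the stud end is low and the canister end is caught on that side's wall. This matches a slot estimate about 3–4 mm too far toward the canister, doubled by the turn. Both bottom edges are already between the walls, so I'll relieve the side force and then let it drop home.

```bash
python3 - <<'E'
from h import *
s=env.state();p=s["tool_pos"];ux=np.array([np.cos(Q[2]),np.sin(Q[2]),0])
f0=np.array([.4,.9,-.2])
for k in range(4):
    env.line_to(p-ux*.0015*k+[0,0,.001],rate=.05);s=env.state();f=s["ft_force"];print(s["tool_pos"].round(4),round(f@ux,1),f.round(1))
    if f@ux>-6:break
env.open_gripper();env.sleep(.2);s=env.state();t=s["tool_pos"];print(s["time"],s["ft_force"].round(1))
env.line_to([t[0],t[1],.2],rate=.15)
env.movep([*cap,.26],ori(Q[2]+np.pi))
a=env.get_image("scene")[150:250,260:360];cv2.imwrite("pics/c6.png",cv2.resize(a,None,fx=6,fy=6,interpolation=cv2.INTER_CUBIC));print(env.state()["time"])
E
```

```text
[ 0.6063 -0.0483  0.1223] -2.1 [ 1.9 -0.8  7.6]
16.6583 [ 0.6  0.9 -0.5]
18.5417
```

View pics/c6.png

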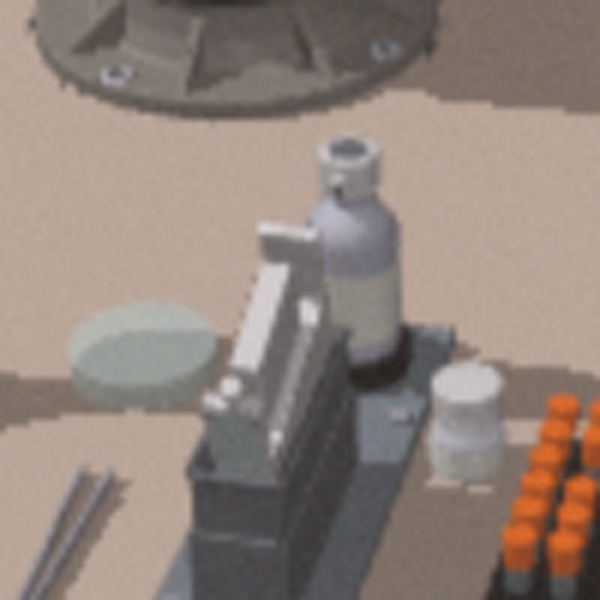

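The carrier is still tilted: the canister-end upright top at crop (290,230) is high, and the stud end at (231,383) is down. I'll compute the pitch from those two points and then push that end down with shut fingers.

```bash
python3 - <<'E'
from h import *
g=lambda x,y:(np.array([x,y])+.5)/6-.5+[260,150]
for y0 in(0,.003,-.003):
  o=[]
  for p in((290,231),(231,383),(348,150)):
    r=least_squares(lambda v:proj("scene",st(Q,(v[0],y0,v[1])))[0]-g(*p),[0,.15]);o.append(r.x)
  o=np.array(o);print(y0,o.round(4).tolist())
b=env.get_image("top");cv2.imwrite("pics/c7.png",cv2.resize(b[155:255,280:360],None,fx=6,fy=6,interpolation=cv2.INTER_CUBIC))
E
```

```text
0 [[0.0297, 0.1804], [-0.0814, 0.1641], [0.1474, 0.1586]]
0.003 [[0.0398, 0.1736], [-0.0722, 0.1572], [0.1586, 0.1517]]
-0.003 [[0.0195, 0.1871], [-0.0907, 0.171], [0.1362, 0.1656]]
```

View pics/c7.png

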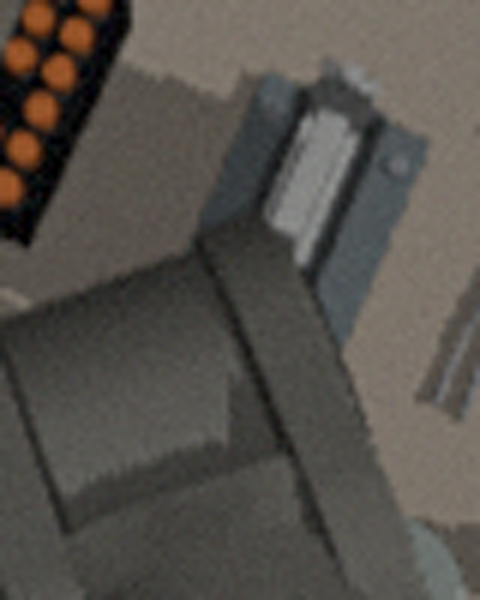

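Pitch is about 13°, with the canister-end bottom edge resting on the lead-in lip. I'll push down on that upright's top with shut fingers, watching the force.

```bash
python3 - <<'E'
from h import *
env.close_gripper();p=st(Q,(.045,0,0))[0][:2]
env.movep([*p,.195],ori(Q[2]+np.pi));f0=env.state()["ft_force"];ux=np.array([np.cos(Q[2]),np.sin(Q[2])])
z=.183;env.line_to([*p,z],rate=.1)
while z>.1515:
    z-=.003;env.line_to([*p,z],rate=.06);s=env.state();f=s["ft_force"]-f0;print(round(z,4),s["tool_pos"][2].round(4),round(f[:2]@ux,1),f.round(1))
    if f[2]>28:break
t=s["tool_pos"];env.line_to([*p,.2],rate=.15);env.movep([*cap,.26],ori(Q[2]+np.pi))
a=env.get_image("scene")[150:250,260:360];cv2.imwrite("pics/c8.png",cv2.resize(a,None,fx=6,fy=6,interpolation=cv2.INTER_CUBIC));print(env.state()["time"])
E
```

```text
0.18 0.1803 0.6 [-0.3  0.8 -0.5]
0.177 0.1769 0.6 [-0.1  1.4 -0.5]
0.174 0.1738 -0.4 [ 0.5  0.4 -0.9]
0.171 0.1708 -0.2 [ 0.3  0.2 -1.3]
0.168 0.1678 -0.4 [ 0.  -0.9 -1.5]
0.165 0.1648 0.1 [ 0.1  0.4 -1.8]
0.162 0.1618 -0.1 [ 0.1  0.1 -1.3]
0.159 0.1588 0.0 [-0.1 -0.2 -0.2]
0.156 0.1558 0.8 [-0.3  1.2 -1.7]
0.153 0.1528 0.2 [-0.1  0.3 -1. ]
0.15 0.1507 4.1 [-4.1  0.8 17. ]
24.775
```

View pics/c8.png

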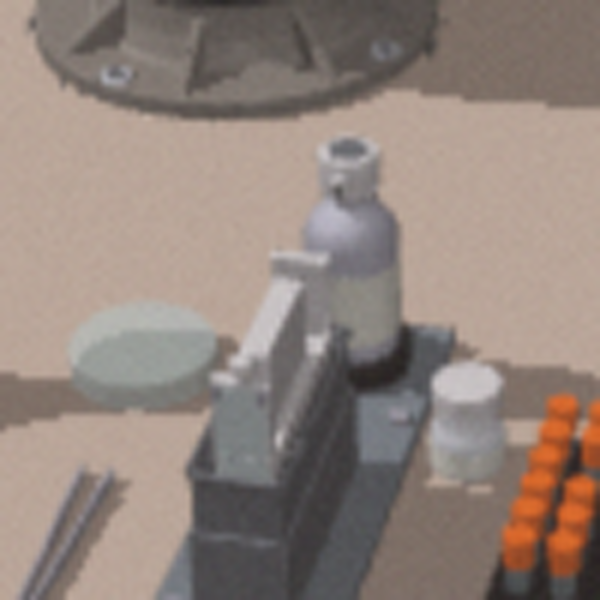

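```bash
python3 - <<'E'
from h import *
g=lambda x,y:(np.array([x,y])+.5)/6-.5+[260,150]
for y0 in(.003,.005):
  print(y0,[least_squares(lambda v:proj("scene",st(Q,(v[0],y0,v[1])))[0]-g(*p),[0,.15]).x.round(4).tolist() for p in((301,259),(241,377),(348,150))])
E
```

```text
0.003 [[0.0576, 0.1454], [-0.0559, 0.1495], [0.1586, 0.1517]]
0.005 [[0.0645, 0.1408], [-0.0497, 0.1449], [0.166, 0.1471]]
```

The carrier now looks level, and the push stopped at z = 0.151, which is its home height. I'll check the stud side of the grip plate the same way, then spray.

```bash
python3 - <<'E'
from h import *
o=ori(Q[2]+np.pi);p=st(Q,(-.032,0,0))[0][:2]
env.movep([*p,.2],o);env.line_to([*p,.158],rate=.1);f0=env.state()["ft_force"];z=.158;ok=False
while z>.1475:
    z-=.0015;env.line_to([*p,z],rate=.05);s=env.state();f=s["ft_force"]-f0;print(round(z,4),s["tool_pos"][2].round(4),f.round(1))
    if f[2]>8: ok=s["tool_pos"][2]<.1525;break
env.line_to([*p,.2],rate=.15);env.movep([*st(Q,(.09,0,0))[0][:2],.26],o)
a=env.get_image("scene")[150:250,260:360];b=env.get_image("top")[155:255,280:360]
k=lambda i:cv2.resize(i,None,fx=4,fy=4,interpolation=cv2.INTER_CUBIC);cv2.imwrite("pics/c9.png",np.hstack([k(a),k(b)]))
print(ok,env.state()["time"])
E
```

```text
0.1565 0.1568 [-0.2 -0.1 -0.2]
0.155 0.155 [-0.5  0.6 -0. ]
0.1535 0.1534 [0.4 0.5 0.3]
0.152 0.1519 [-0.8  0.3  0. ]
0.1505 0.1511 [-3.2  2.1  9.9]
True 29.1417
```

View pics/c9.png

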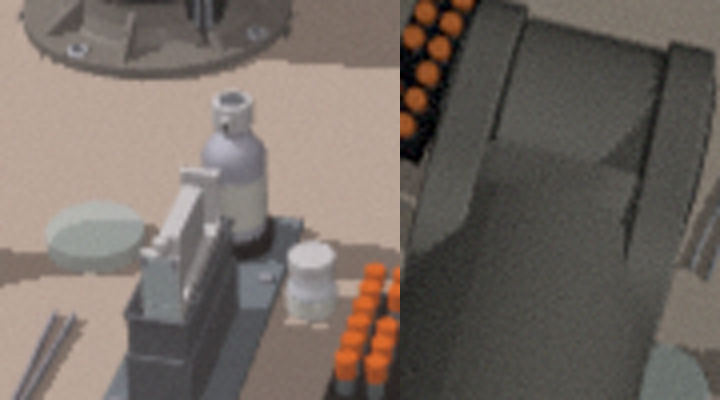

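Both ends measure 0.151 m, so the carrier is home, level and turned, with its stud at the near end (crop (155,243)). Now the second spray.

```bash
python3 - <<'E'
from h import *
c=st(Q,(.162,0,0))[0][:2]
env.movep([*c,.2],ori(Q[2]+np.pi));press(c);env.line_to([*c,.26],rate=.2);env.sleep(.3)
s=env.state();print(s["time"],s["ft_force"].round(1));env.job_done()
E
```

```text
0.1465 [0.444  0.0185 0.1466] [1.9 3.  4. ]
0.1435 [0.4439 0.0184 0.1437] [2.8 2.2 4.6]
0.1428 [0.4439 0.0184 0.143 ] [3.  3.4 4.5]
hold [0.4439 0.0184 0.143 ] [4.  2.9 5.1]
33.025 [0.  0.6 0.3]
the job is handed in; nothing more can be done
```

I sprayed both slides and turned the carrier end for end. It caught on the slot's lead-in and I had to push it down, but both ends then measured home height. I released it and handed the job in at 33 s; the hand-in returned no verdict.

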